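# Find the crate stamped underneath and push it to the dispatch line

## Robot

A 6-joint arm with a two-finger parallel gripper is mounted at the origin on a cart in front of the work surface, level with it; the furniture and walls round the work are solid. World frame = base frame: x ahead of the robot, y to its left, z up, the work surface at z = 0. Lengths are in m, angles in degrees, forces in N, time in s.
With the tool pointing down it reaches from about 0.4 to 0.825 m from the base axis. Payload 7 kg.
Tool frame: the origin (TCP) lies on the centre line of the jaws, within the pads' length; the fingertips stand 17 mm ahead of it and the grasp point (between the pads) lies 2 mm behind it; z points along the fingers, y is the direction in which the jaws open and shut (so a half turn about z gives the same grasp; the last joint's range is limited). The gripper opens to 88 mm and grips with 3 to 60 N. Pads are 19 mm wide; open, the fingers measure 130 mm over their backs; the gripper's body (78 mm by 193 mm) begins 47 mm behind the grasp point.
Start: joints at [89.502, 20.546, 0.682, 0, -70.136, -16.507], TCP at [0.197, 0.645, 0.244] pointing down, gripper open.
Joint ranges: [-176.03, 176.03], [-82.01, 121.73], [-58.28, 71.71], [-173.87, 95.51], [-174.79, -0.11], [-173.66, 173.66]. Speed limits (degrees/s): [136.94, 136.94, 172.46, 180, 180, 180].

## Interface

Orientations are given as [roll, pitch, yaw] about the fixed x, y, z axes, in that order (R = Rz(yaw) Ry(pitch) Rx(roll)).
In Python, from plant import telemetry, vision, close_job, recognise, silhouettes, place_of gives the robot as it stands.
- The arm moves only by the shell command python3 -m handwheel 'ROWS'. ROWS is JSON, a list that holds one entry, the list of rows, each a list of 5 numbers: the shift along the tool's x, y, z in m, then the turn about the tool's z in rad, then the closure, from 0 (fully open) to 1 (shut). In form: [[[tx, ty, tz, yaw, gripper], ...]]. A call has 1 to 20 rows; each row shifts and turns the commanded pose from where the row before left it, along the tool's axes as they then stand; what a row does not reach is not made up. A row lasts 1/12 s, in which the tool goes at most 41.7 mm and 7.16 degrees, less where a joint would pass 70% of its speed; a pose out of reach is approached as far as the arm can. A call with a gripper value outside its range is refused whole. The fingers move at their own pace and stop on an object; the grip force is fixed at half the most. Time passes only in rows, so rows that do not move let the fingers close. It gives the time, the measured TCP pose, the force and the opening at its end, in the units of the state.
- telemetry.get_obs(): the state, without advancing time (a new reading comes with each control period).
- vision.snapshot(name): name is "scene" or "top" or "wrist"; returns a dict with "color" (420x560x3 uint8, red, green, blue), "mtx" (3x3 intrinsics, pixels), "dist" ([k1, k2, p1, p2, k3] as OpenCV has them; the pictures are not rectified), "cam_to_world" (4x4, takes a point from camera to world coordinates); the wrist camera has in their place "tool_from_camera" (4x4, takes a point from camera to tool coordinates, whose origin is the TCP and whose axes are the flange's). Camera axes: x right, y down, z forward; pixel columns grow to the right and rows downward; lengths in m; the calibration is good to about 2 mm. A picture is of the moment at which its call begins: read the wrist's pose just before it. There is no depth.
- close_job(): hands the job in, once; it reports no verdict.
Trained networks look in a picture, given as the dict that the camera call returned (one of the last four; its "shot" number tells which), for a name from the list of things; names that differ only in an ending like _2 or _b are one class to them, and where a whole thing is asked for, a point or a joint stands for the part that bears it (a point fixed in the world has none). Each returns a list of dicts, best first, with "conf" (0 to 1); they miss things now and then, are a little off and sometimes report something else, mostly with a low value. They report only what shows in the picture. A call takes as long as a camera call.
- recognise(name, picture): "xy" ([column, row] in pixels, amid what is visible of it).
- silhouettes(name, picture): "region" (420x560 bool, what is visible of it) and "xy" ([column, row] in pixels, amid what is visible of it).
- place_of(name, picture): "xy" ([column, row] in pixels: a listed point, or the origin of a listed thing).
The state is a dict: "clock": time; "joint_pos": joint angles; "qvel": joint speeds; "tau": joint torques, N m; "tool_pos": TCP position; "orientation": TCP orientation; "force": force on the tool from outside, world axes, zero at the start; "moment": the same for the moment, N m; "opening": finger opening in m.
Only numpy, scipy, OpenCV 4.12 (cv2) and the standard library are available. Lean on these libraries where they do the work, as an engineer would, in place of code of your own. Each camera call takes 0.05 s, during which the arm holds its last target.

## Task

One of the two grey scoop crates carries a light green check stamp on its underside. Without gripping or lifting anything, press down with the fingertips on each crate's far lip, the left crate first and then the right, so that it tips fully back and shows its underside to you for a second, and let it settle upright again. Then push the stamped crate away from you until it stands across the yellow dispatch line with the line under the middle of its base; leave the other crate and everything else on the bench where they are.

Things in the scene. Friction and masses are not known exactly. Their poses are not given: they have to be found in the camera images.
- crate_stamped: Grey open-topped scoop crate with the green stamp underneath, 0.29 to 0.47 kg, else just like the other. Base 90 (x) x 100 mm (y), walls 4 mm thick, 80 mm high; near wall (x = -45 mm) and sides upright. Origin: centre of the underside; x points away from the robot, turned up to 20 degrees to the left, z up. Left crate: y above 0.2, right one: below; which is the stamped one varies.
- crate_plain: The other grey scoop crate, same size, shape, weight and axes; its underside is bare.
- crate_stamped_lip (a point): Middle of the top of the stamped crate's far lip, 81 mm along x and 80 mm above its origin. The far wall slopes outward from the far bottom edge (x = 45 mm) to this lip (x = 74 to 88 mm, 6 mm thick). Pressed here down and forward, the crate rolls about its far bottom edge until the lip lies on the bench, tipped about 62 degrees; let go, it falls back upright by itself.
- crate_plain_lip (a point): The same point on the other crate.
- crate_stamped_heel (a point): Middle of the stamped crate's far bottom edge, about which it tips; on the bench, 45 mm along x from the crate's origin. While it tips, the lip follows an arc of about 90 mm radius round this edge, forward and down to the bench; a fingertip set on the inner edge of the lip or just inside it keeps its hold, one on the outer edge slips off.
- crate_plain_heel (a point): The same point on the other crate.
- stamp (a point): Centre of the stamp, a light green disc in a light green ring, 75 mm across, with a dark tick, in the middle of the underside of the stamped crate. It can be seen only when the crate is tipped.
- dispatch_line: Straight yellow tape stuck flat on the bench beyond the crates, 30 mm wide (x) and 480 mm long (y). Origin: its middle; x away from the robot, y along the tape.
- timer: Bystander: white bench timer, 62 x 62 x 22 mm, right of the crates; origin under its centre.
- loupe: Bystander: black loupe, 39 mm wide, 37 mm high, right of the crates; origin under its centre.
- cap_red: Bystander: red cap, 38 mm wide, 34 mm high, left of the crates; origin under its centre.
- marker: Bystander: red and white marker pen lying on the bench left of the crates, 130 mm long (its y), 15 mm thick; origin under its centre.

How it is judged:
By the outcome, as a careful person would: the job done as asked, in the order asked, and still so for the second after the job is handed in, with the robot touching nothing.
It also fails if it takes over 72 s, if anything falls off the work surface, if the arm or the gripper's body presses on something with over 40 N, if the wrist force passes 120 N, or if a joint passes its speed limit or range.

## Working session

There is one attempt and no reset: what is moved stays moved. The work goes in short steps, Python scripts to look and compute and a shell command to move; the robot and the scene stay as the last step left them, time stands still between calls to the robot, and variables do not carry over. Pictures are saved under pics/ and viewed, and the job is handed in when it is done.

```bash
mkdir -p pics; ls; cat > h.py <<'E'
import numpy as np, cv2
from plant import telemetry, vision, close_job, recognise, silhouettes, place_of
def save(p,n): cv2.imwrite('pics/'+n+'.png',cv2.cvtColor(p['color'],cv2.COLOR_RGB2BGR))
def ray(p,xy,z=0.):
    q=cv2.undistortPoints(np.array([[xy]],float),np.array(p['mtx'],float),np.array(p['dist'],float))[0,0]
    T=np.array(p['cam_to_world']); d=T[:3,:3]@np.array([q[0],q[1],1]); o=T[:3,3]
    return o+d*(z-o[2])/d[2]
E
python3 - <<'E'
from h import *
o=telemetry.get_obs(); print({k:np.round(v,3) for k,v in o.items()})
for n in ['scene','top']:
    p=vision.snapshot(n); save(p,n+'0'); print(n,np.round(p['cam_to_world'],3))
    for c,z in [('crate_stamped',0),('crate_plain',0),('crate_stamped_lip',.08),('crate_plain_lip',.08),('crate_stamped_heel',0),('crate_plain_heel',0),('dispatch_line',0),('timer',0),('loupe',0),('cap_red',0),('marker',0)]:
        for r in place_of(c,p)[:3]: print(c,np.round(r['conf'],2),np.round(r['xy'],1),np.round(ray(p,r['xy'],z),3))
E
```

```text
pics
{'clock': np.float64(0.0), 'joint_pos': array([ 8.9501e+01,  2.0591e+01,  6.3300e-01, -1.9000e-02, -7.0134e+01,
       -1.6505e+01]), 'qvel': array([-0.048, -0.038, -0.042,  0.079, -0.079, -0.018]), 'tau': array([-1.0000e-03, -5.8271e+01,  2.9306e+01,  6.9980e+00,  7.0000e-03,
       -0.0000e+00]), 'tool_pos': array([0.197, 0.645, 0.243]), 'orientation': array([ 1.79907e+02, -9.00000e-03, -1.70100e+01]), 'force': array([ 0.087,  0.184, -0.371]), 'moment': array([-0.017, -0.014, -0.027]), 'opening': np.float64(0.088)}
scene [[ 0.547 -0.525  0.652 -0.139]
 [-0.837 -0.327  0.439 -0.285]
 [-0.018 -0.786 -0.618  0.728]
 [ 0.     0.     0.     1.   ]]
crate_stamped 0.57 [298.4 275.4] [ 0.461  0.079 -0.   ]
crate_stamped 0.4 [241.8 216.9] [0.561 0.313 0.   ]
crate_stamped 0.34 [282.7 217.6] [0.615 0.221 0.   ]
crate_plain 0.62 [232.5 225.1] [0.522 0.313 0.   ]
crate_stamped_lip 0.67 [312.3 225. ] [0.545 0.095 0.08 ]
crate_plain_lip 0.66 [249.3 185.3] [0.597 0.309 0.08 ]
crate_stamped_heel 0.66 [306.5 256.5] [0.523 0.095 0.   ]
crate_plain_heel 0.74 [241.2 216.9] [0.56  0.315 0.   ]
dis
[... 628 characters left out ...]
7 [316.1 194.2] [0.554 0.103 0.08 ]
crate_stamped_lip 0.29 [176.7 249.6] [0.435 0.409 0.08 ]
crate_plain_lip 0.62 [217.2 169.5] [0.612 0.322 0.08 ]
crate_stamped_heel 0.92 [318.1 218.4] [0.507 0.093 0.   ]
crate_plain_heel 0.93 [226.5 194.4] [0.568 0.313 0.   ]
dispatch_line 0.7 [262.8 179.1] [0.604 0.225 0.   ]
dispatch_line 0.61 [219.9 171.1] [0.626 0.329 0.   ]
dispatch_line 0.42 [385.1 196.2] [ 0.559 -0.068  0.   ]
timer 0.73 [220.  171.5] [0.625 0.329 0.   ]
timer 0.68 [381.6 232.2] [ 0.473 -0.056  0.   ]
loupe 0.66 [318.8 216.8] [0.511 0.092 0.   ]
loupe 0.51 [384.4 198. ] [ 0.555 -0.066  0.   ]
cap_red 0.75 [178.5 247.6] [0.44  0.428 0.   ]
marker 0.7 [173.4 202.4] [0.55  0.443 0.   ]
```

```bash
python3 -c "
import cv2
for n in ['scene0','top0']:
    a=cv2.imread('pics/'+n+'.png'); 
    cv2.imwrite('pics/'+n+'z.png',cv2.resize(a[130:340,120:420],None,fx=2.6,fy=2.6,interpolation=cv2.INTER_CUBIC))"
```

```text
(no output)
```

View pics/scene0.png

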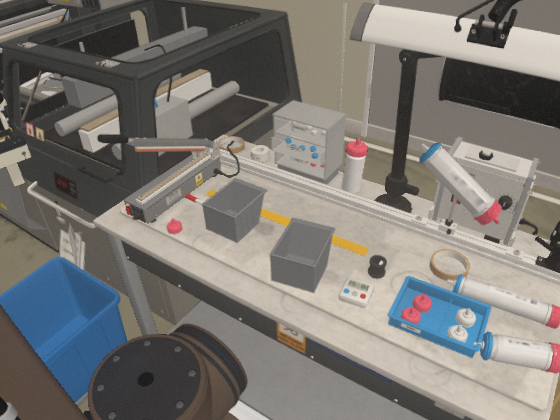

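View pics/top0.png

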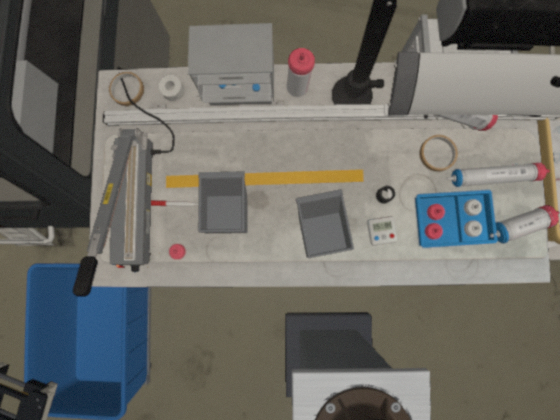

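```bash
sleep 0
```

```text
(no output)
```

View pics/top0z.png

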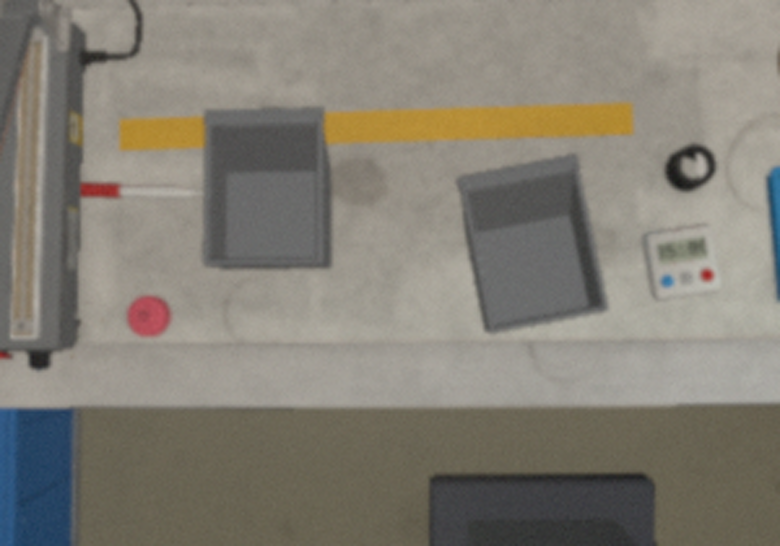

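The two grey crates are at about px (222,203), nearly square to the bench, and (325,224), turned about 13° left. The yellow tape runs behind them from px (167,182) to (363,176). Next I'll fit the poses accurately.

```bash
cat >> h.py <<'E'
from scipy.optimize import least_squares
def proj(p,P):
    T=np.linalg.inv(np.array(p['cam_to_world'])); rv=cv2.Rodrigues(T[:3,:3])[0]
    return cv2.projectPoints(np.array(P,float),rv,T[:3,3],np.array(p['mtx'],float),np.array(p['dist'],float))[0][:,0]
def hullpts():
    return np.array([[-.045,s*.05,0] for s in(1,-1)]+[[.045,s*.05,0] for s in(1,-1)]+[[-.045,s*.05,.08] for s in(1,-1)]+[[.088,s*.05,.08] for s in(1,-1)]+[[.088,s*.05,.074] for s in(1,-1)])
def W(q,P):
    c,s=np.cos(q[2]),np.sin(q[2]); return np.array(P)@np.array([[c,s,0],[-s,c,0],[0,0,1]])+[q[0],q[1],0]
def fit(ps,regs,q0):
    # signed distance of contour points to projected hull
    def f(q):
        e=[]
        for p,r in zip(ps,regs):
            h=cv2.convexHull(proj(p,W(q,hullpts())).astype(np.float32))
            e+=[cv2.pointPolygonTest(h,(float(a),float(b)),True) for a,b in r]
        return e
    s=least_squares(f,q0,loss='soft_l1',diff_step=1e-3,x_scale=[.01,.01,.1]); return s.x,np.sqrt(np.mean(np.square(f(s.x))))
def contour(reg):
    cs,_=cv2.findContours(reg.astype(np.uint8),cv2.RETR_EXTERNAL,cv2.CHAIN_APPROX_NONE)
    c=max(cs,key=cv2.contourArea); return cv2.convexHull(c)[:,0],c[:,0]
E
python3 - <<'E'
from h import *
ps={n:vision.snapshot(n) for n in ['scene','top']}
R={}
for n,p in ps.items():
    for c in ['crate_stamped','crate_plain']:
        for r in silhouettes(c,p)[:3]:
            g=ray(p,r['xy'],.04); print(n,c,round(r['conf'],2),np.round(r['xy']),r['region'].sum(),np.round(g,3))
            if r['region'].sum()>1200:
                k='L' if g[1]>.2 else 'R'
                if (n,k) not in R or R[n,k][0]<r['conf']: R[n,k]=(r['conf'],r['region'])
for k,q0 in (('L',[.525,.318,.02]),('R',[.466,.088,.22])):
    for sel in (['scene'],['top'],['scene','top']):
        sel=[n for n in sel if (n,k) in R]
        if sel: print(k,sel,*[np.round(v,4) for v in fit([ps[n] for n in sel],[contour(R[n,k][1])[1] for n in sel],q0)])
# manual corners in top
man={'L':[(206,263),(328,265),(206,110),(323,107)],'R':[(488,330),(605,308),(460,178),(576,156)]}
M=[[-.045,.05,.08],[-.045,-.05,.08],[.088,.05,.08],[.088,-.05,.08]]
for k,q0 in (('L',[.525,.318,.02]),('R',[.466,.088,.22])):
    x=np.array(man[k])/2.6+[120,130]
    s=least_squares(lambda q:(proj(ps['top'],W(q,M))-x).ravel(),q0); print(k,'manual',np.round(s.x,4),np.round(s.fun,1))
# tape from colour
p=ps['top']; hsv=cv2.cvtColor(p['color'],cv2.COLOR_RGB2HSV); m=cv2.inRange(hsv,(18,120,90),(32,255,255)); m[:160]=0;m[195:]=0;m[:,:160]=0;m[:,375:]=0
ys,xs=np.nonzero(m); g=np.array([ray(p,(a,b))[:2] for a,b in zip(xs,ys)]); a=np.polyfit(g[:,1],g[:,0],1); print('tape x=a*y+b',a,g.min(0),g.max(0),len(g), 'xc at', np.polyval(a,.09),np.polyval(a,.32))
E
```

```text
scene crate_stamped 0.69 [303. 256.] 3428 [0.484 0.081 0.04 ]
scene crate_plain 0.87 [233. 210.] 2697 [0.533 0.317 0.04 ]
scene crate_plain 0.28 [377. 264.] 313 [ 0.547 -0.067  0.04 ]
top crate_stamped 0.56 [323. 223.] 2950 [0.494 0.086 0.04 ]
top crate_plain 0.65 [222. 201.] 2974 [0.547 0.318 0.04 ]
top crate_plain 0.16 [177. 250.] 247 [0.434 0.42  0.04 ]
L ['scene'] [0.5206 0.3109 0.0783] 1.1276
L ['top'] [0.5198 0.3143 0.0028] 0.5807
L ['scene', 'top'] [0.5203 0.3135 0.0147] 0.9446
R ['scene'] [0.4689 0.0825 0.2071] 0.7047
R ['top'] [0.4686 0.082  0.1816] 0.543
R ['scene', 'top'] [0.4687 0.0822 0.192 ] 0.6755
L manual [0.5188 0.3096 0.0127] [ 0.4  0.9 -1.1 -0.8  0.5  0.1  0.2 -0.1]
R manual [0.4687 0.0824 0.168 ] [-0.1  0.7  0.7  1.  -0.5 -1.1 -0.1 -0.7]
tape x=a*y+b [-0.0184941   0.61054771] [ 0.58793226 -0.01500694] [0.62427051 0.46292307] 1788 xc at 0.6088832443579362 0.6046296020318622
```

```bash
python3 -m handwheel '[[[0,0,0,-0.103,1],[0,0,0,-0.103,1],[0,0,0,-0.103,1],[0.02,0.035,0,0,1],[0.02,0.035,0,0,1],[0.02,0.035,0,0,1],[0.02,0.035,0,0,1],[0.02,0.035,0,0,1],[0.02,0.035,0,0,1],[0.02,0.035,0,0,1],[0.02,0.035,0,0,1],[0.02,0.035,0,0,1],[0.02,0.035,0,0,1],[0,0,0,0,1]]]'
```

```text
clock: 2.67
tool_pos: [0.4034, 0.293, 0.244]
orientation: [180.0, -0.0, 0.5]
force: [-1.0, 0.7, 0.2]
opening: 0.0021
```

```bash
python3 -m handwheel '[[[0.0242,-0.0024,0.0149,0,1],[0.0242,-0.0024,0.0149,0,1],[0.0242,-0.0024,0.0149,0,1],[0.0242,-0.0024,0.0149,0,1],[0.0242,-0.0024,0.0149,0,1],[0.0242,-0.0024,0.0149,0,1],[0.0242,-0.0024,0.0149,0,1],[0.0242,-0.0024,0.0149,0,1],[0,0,0,0,1],[0,0,0,0,1]]]'
python3 - <<'E'
from h import *
o=telemetry.get_obs(); print(np.round(o['tool_pos'],4),o['force'])
p=vision.snapshot('scene'); save(p,'s1'); cv2.imwrite('pics/s1z.png',cv2.resize(cv2.cvtColor(p['color'],6-2)[120:300,160:400],None,fx=3,fy=3))
p=vision.snapshot('wrist'); save(p,'w1')
E
```

```text
clock: 3.5
tool_pos: [0.5953, 0.3188, 0.1223]
orientation: [179.9, 0.1, 0.6]
force: [0.0, 0.0, -0.1]
opening: 0.0004
[0.5953 0.3188 0.1223] [ 0.02567502  0.01375542 -0.05289216]
```

View pics/s1z.png

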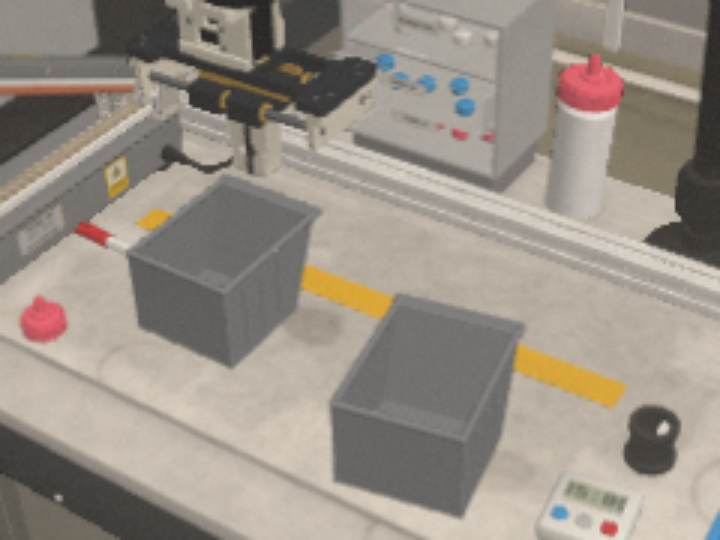

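View pics/w1.png

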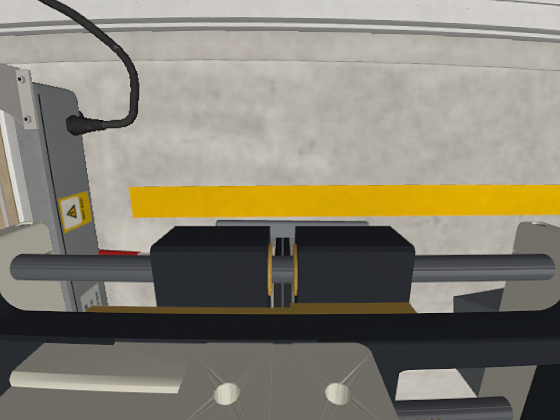

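```bash
cat >> h.py <<'E'
from scipy.spatial.transform import Rotation as Ro
def wristcal(p,o):
    T=np.eye(4); T[:3,:3]=Ro.from_euler('xyz',o['orientation'],degrees=True).as_matrix(); T[:3,3]=o['tool_pos']
    p['cam_to_world']=T@np.array(p['tool_from_camera']); return p
E
python3 - <<'E'
from h import *
o=telemetry.get_obs(); p=wristcal(vision.snapshot('wrist'),o)
for xy in [(217,222),(368,222),(292,222)]: print(ray(p,xy,.08))
for x in [(0,187),(300,187)]: print(ray(p,(x[0]+150 if x[0]==0 else x[0],187))) 
print('tape far/near edge',ray(p,(300,186)),ray(p,(300,216)))
s=vision.snapshot('scene'); print(proj(s,[o['tool_pos']-np.array([0,0,.017])]))
print(proj(s,W([.52,.3135,.0115],[[.074,0,.08],[.088,0,.08]])))
E
python3 -c "
import cv2;a=cv2.imread('pics/w1.png');cv2.imwrite('pics/w1z.png',cv2.resize(a[180:320,130:430],None,fx=2.6,fy=2.6))"
```

```text
[0.60526356 0.3633279  0.08      ]
[0.60639033 0.2615165  0.08      ]
[0.60584742 0.31283124 0.08      ]
[0.61490601 0.44378392 0.        ]
[0.61628949 0.30288554 0.        ]
tape far/near edge [0.61723116 0.30291006 0.        ] [ 5.88281076e-01  3.02148285e-01 -5.55111512e-17]
[[244.90815232 175.45712391]]
[[247.05704182 185.2549322 ]
 [250.2753929  182.58567143]]
```

View pics/w1z.png

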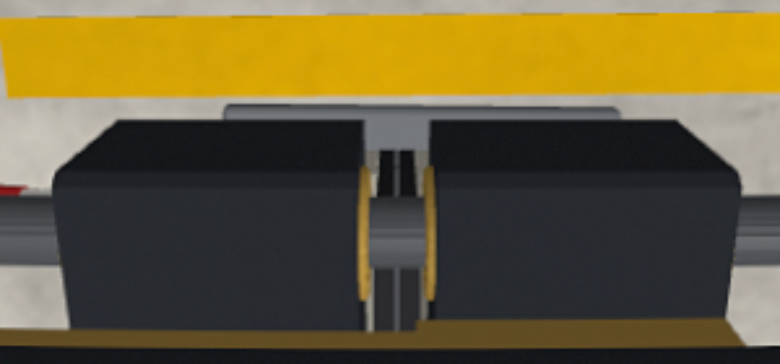

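```bash
python3 -m handwheel '[[[0.0005,0.003,0.008,0,1],[0.0005,0.0025,0.008,0,1],[0,0,0.004,0,1],[0,0,0.002,0,1],[0,0,0.002,0,1],[0,0,0.001,0,1],[0,0,0,0,1]]]'
```

```text
clock: 4.28
tool_pos: [0.5961, 0.314, 0.0991]
orientation: [180.0, 0.0, 0.7]
force: [0.5, 0.4, 0.3]
opening: 0.0004
```

```bash
python3 -m handwheel '[[[0,0,0.002,0,1],[0.0034,0,0.0016,0,1],[0.0035,0,0.0016,0,1],[0.0033,0,0.0018,0,1],[0.0033,0,0.0018,0,1],[0.0031,0,0.002,0,1],[0.0031,0,0.002,0,1],[0.003,0,0.0022,0,1],[0.003,0,0.0023,0,1],[0,0,0,0,1]]]'
python3 - <<'E'
from h import *
p=vision.snapshot('scene'); save(p,'s2'); cv2.imwrite('pics/s2z.png',cv2.resize(cv2.cvtColor(p['color'],4)[120:300,160:400],None,fx=3,fy=3))
E
```

```text
clock: 5.12
tool_pos: [0.6226, 0.3143, 0.0816]
orientation: [180.0, -0.0, 0.7]
force: [0.8, -0.0, 3.6]
opening: 0.0006
```

View pics/s2z.png

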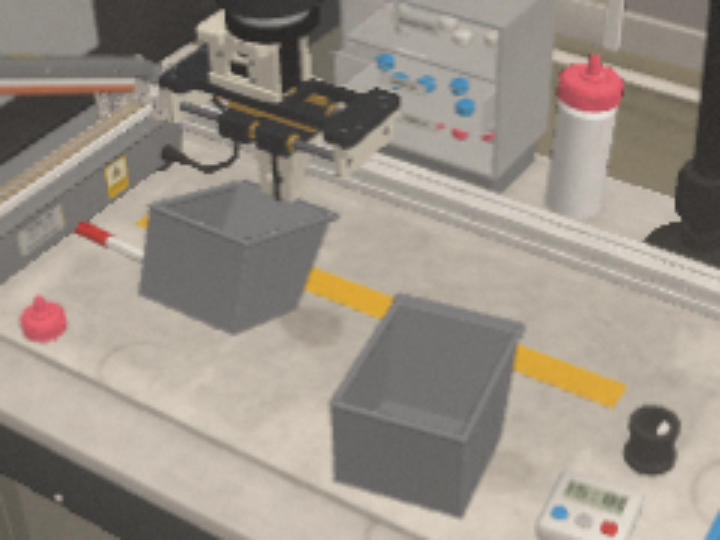

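The left crate is tipped about 20° (rim at zoomed px 150–335, 183–235) and the fingertip is holding the lip at (285,195). I'll carry on along the arc.

```bash
python3 -m handwheel '[[[0.0028,0,0.0025,0,1],[0.0027,0,0.0026,0,1],[0.0025,0,0.0027,0,1],[0.0025,0,0.0027,0,1],[0.0023,0,0.0029,0,1],[0.0022,0,0.003,0,1],[0.002,0,0.0031,0,1],[0.002,0,0.0032,0,1],[0.0018,0,0.0032,0,1],[0.0017,0,0.0033,0,1],[0.0014,0,0.0034,0,1],[0.0014,0,0.0035,0,1],[0,0,0,0,1]]]'
python3 - <<'E'
from h import *
p=vision.snapshot('scene'); save(p,'s3'); cv2.imwrite('pics/s3z.png',cv2.resize(cv2.cvtColor(p['color'],4)[120:300,160:400],None,fx=3,fy=3))
E
```

```text
clock: 6.25
tool_pos: [0.6466, 0.3142, 0.0446]
orientation: [179.9, 0.1, 0.7]
force: [0.1, -0.2, 0.3]
opening: 0.0007
```

View pics/s3z.png

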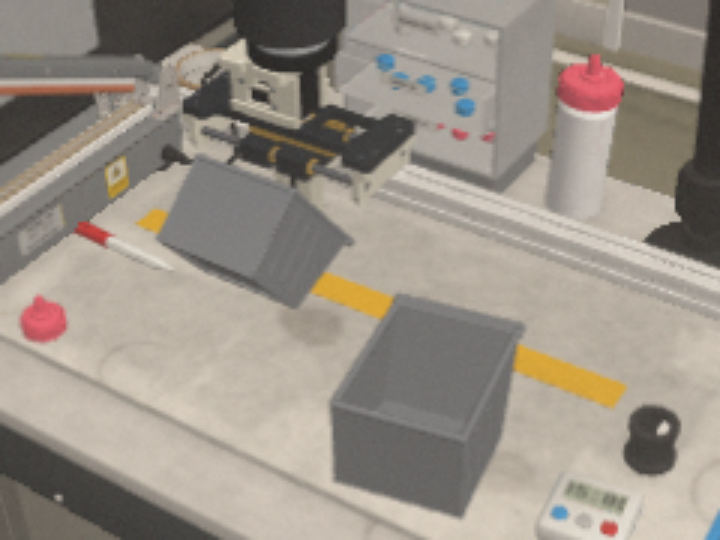

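```bash
python3 -m handwheel '[[[0.0012,0,0.0035,0,1],[0.001,0,0.0035,0,1],[0.0008,0,0.0035,0,1],[0.0007,0,0.003,0,1],[0,0,0,0,1]]]'
python3 - <<'E'
from h import *
p=vision.snapshot('scene'); save(p,'s4'); cv2.imwrite('pics/s4z.png',cv2.resize(cv2.cvtColor(p['color'],4)[120:300,160:400],None,fx=3,fy=3))
E
```

```text
clock: 6.72
tool_pos: [0.6507, 0.3147, 0.0329]
orientation: [180.0, 0.0, 0.7]
force: [-2.9, -1.4, 5.8]
opening: 0.0001
```

View pics/s4z.png

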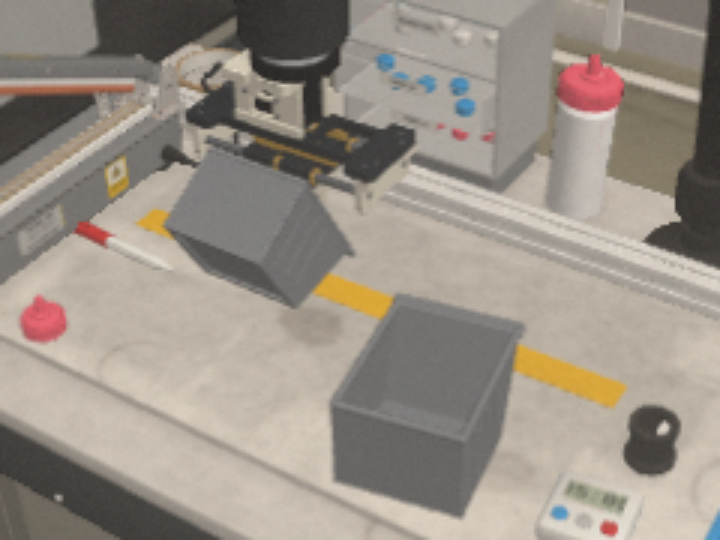

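```bash
python3 -m handwheel '[[[0.0004,0,0.002,0,1],[0.0002,0,0.0015,0,1],[0,0,0,0,1],[0,0,0,0,1]]]'
python3 - <<'E'
from h import *
p=vision.snapshot('scene'); save(p,'s5'); cv2.imwrite('pics/s5z.png',cv2.resize(cv2.cvtColor(p['color'],4)[150:240,200:320],None,fx=6,fy=6,interpolation=2))
print([(r['conf'],r['xy']) for r in recognise('stamp',p)])
E
```

```text
clock: 7.1
tool_pos: [0.651, 0.3148, 0.0323]
orientation: [180.0, -0.0, 0.8]
force: [-11.5, -2.3, 23.4]
opening: 0.0002
[(0.81, [302.9, 256.1])]
```

View pics/s5z.png

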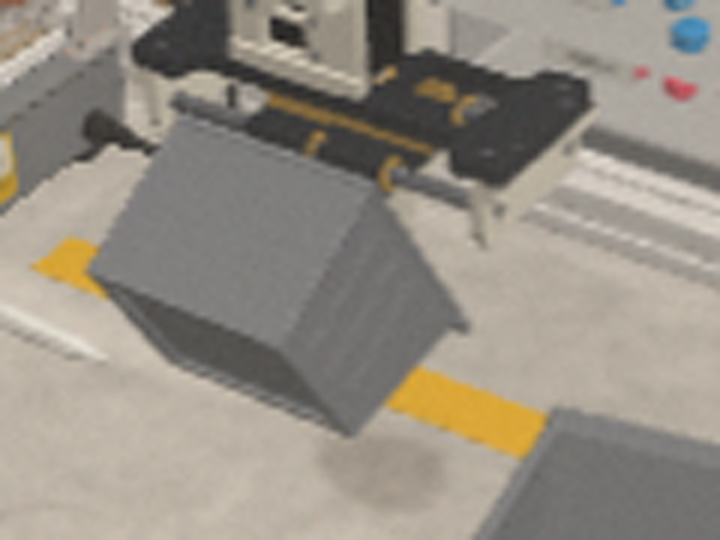

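```bash
cat >> h.py <<'E'
def Wt(q,P):  # q=heel x,y,yaw,tilt
    P=np.array(P,float)-[.045,0,0]; c,s=np.cos(q[3]),np.sin(q[3])
    Q=np.c_[P[:,0]*c+P[:,2]*s,P[:,1],-P[:,0]*s+P[:,2]*c]
    return W(q[:3],Q)
E
python3 - <<'E'
from h import *
p=vision.snapshot('scene')
P=[[-.045,.05,.08],[-.045,-.05,.08],[-.045,.05,0],[-.045,-.05,0],[.045,.05,0],[.045,-.05,0],[.088,-.05,.08]]
x=np.array([(183,120),(380,190),(92,270),(280,345),(175,357),(350,435),(467,325)])/6+[200,150]
s=least_squares(lambda q:(proj(p,Wt(q,P))-x).ravel(),[.565,.313,.01,1]); print(s.x,np.degrees(s.x[2:]),np.round(s.fun,1))
for t in (55,58,60,62):
  s2=least_squares(lambda q:(proj(p,Wt([*q,np.radians(t)],P))-x).ravel(),[.565,.313,.01]); print(t,s2.x,np.sqrt(np.mean(s2.fun**2)))
print(telemetry.get_obs()['force'],telemetry.get_obs()['moment'])
E
```

```text
[ 0.56388683  0.30967688 -0.00304945  1.05180635] [-0.17472061 60.26406483] [ 0.  -1.4 -0.5 -1.4 -0.8 -0.   0.   0.5 -0.6  1.   0.9  0.8  1.1  0.2]
55 [ 0.56912085  0.30940467 -0.0288582 ] 1.5789076171474534
58 [ 0.56606646  0.30953858 -0.01439241] 0.9993789939393678
60 [ 0.56413532  0.30965921 -0.00439265] 0.8169981292456834
62 [0.56229171 0.30980254 0.0059207 ] 0.9262038528644211
[-11.15230702  -1.5021339   22.81630895] [-0.88544215  4.27363316  0.05190244]
```

The fit gives about 60° tilt and the force rose sharply, so the lip is on the bench. The underside (dark strip at zoomed px (110–350, 280–430)) is bare. I'll hold for more than a second.

```bash
python3 -m handwheel '[[[-0.001,0,0,0,1],[0,0,0,0,1],[0,0,0,0,1],[0,0,0,0,1],[0,0,0,0,1],[0,0,0,0,1],[0,0,0,0,1],[0,0,0,0,1],[0,0,0,0,1],[0,0,0,0,1],[0,0,0,0,1],[0,0,0,0,1],[0,0,0,0,1],[0,0,0,0,1],[0,0,0,0,1],[0,0,0,0,1],[0,0,0,0,1],[0,0,0,0,1]]]'
python3 - <<'E'
from h import *
p=vision.snapshot('scene'); save(p,'s6'); cv2.imwrite('pics/s6z.png',cv2.resize(cv2.cvtColor(p['color'],4)[150:240,200:320],None,fx=6,fy=6,interpolation=2))
print(telemetry.get_obs()['force'])
p=vision.snapshot('top'); save(p,'t6'); cv2.imwrite('pics/t6z.png',cv2.resize(cv2.cvtColor(p['color'],4)[120:280,150:390],None,fx=3,fy=3,interpolation=2))
E
```

```text
clock: 8.75
tool_pos: [0.6508, 0.3148, 0.0323]
orientation: [-180.0, -0.1, 0.8]
force: [-7.5, -4.0, 21.2]
opening: 0.0005
[-8.0193504  -2.91682997 21.49748225]
```

View pics/s6z.png

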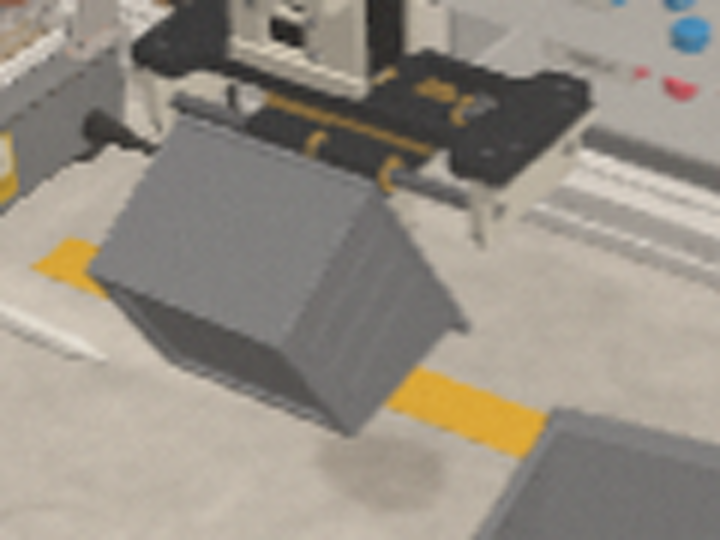

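View pics/t6z.png

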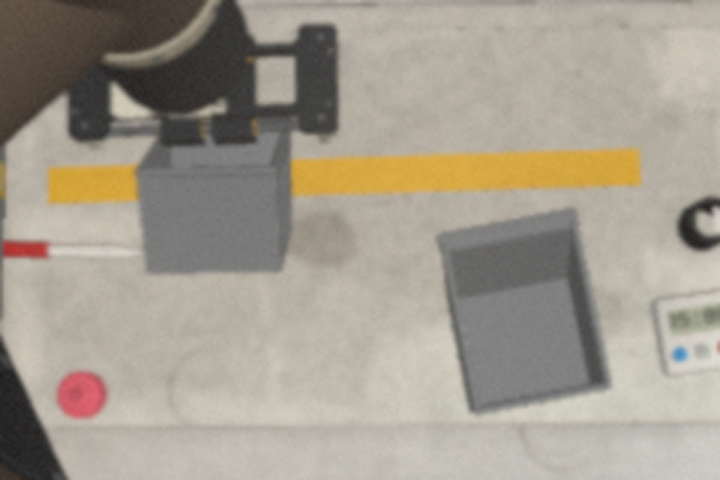

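The left crate's underside is an even dark grey with no stamp. Now I'll let it down along the same arc.

```bash
python3 -m handwheel '[[[-0.0002,0,-0.0035,0,1],[-0.0007,0,-0.003,0,1],[-0.0008,0,-0.0035,0,1],[-0.001,0,-0.0035,0,1],[-0.0012,0,-0.0035,0,1],[-0.0014,0,-0.0035,0,1],[-0.0014,0,-0.0034,0,1],[-0.0017,0,-0.0033,0,1],[-0.0018,0,-0.0032,0,1],[-0.002,0,-0.0032,0,1],[-0.002,0,-0.0031,0,1],[-0.0022,0,-0.003,0,1],[-0.0023,0,-0.0029,0,1],[-0.0025,0,-0.0027,0,1],[-0.0025,0,-0.0027,0,1],[-0.0027,0,-0.0026,0,1],[-0.0028,0,-0.0025,0,1]]]'
python3 -m handwheel '[[[-0.003,0,-0.0023,0,1],[-0.003,0,-0.0022,0,1],[-0.0031,0,-0.002,0,1],[-0.0031,0,-0.002,0,1],[-0.0033,0,-0.0018,0,1],[-0.0033,0,-0.0018,0,1],[-0.0035,0,-0.0014,0,1],[-0.0034,0,-0.0016,0,1],[0,0,-0.003,0,1],[0,0,-0.005,0,1]]]'
python3 - <<'E'
from h import *
p=vision.snapshot('scene'); save(p,'s7'); cv2.imwrite('pics/s7z.png',cv2.resize(cv2.cvtColor(p['color'],4)[120:300,160:400],None,fx=3,fy=3))
E
```

```text
clock: 10.27
tool_pos: [0.6209, 0.3144, 0.0824]
orientation: [-180.0, -0.0, 0.7]
force: [-0.8, -0.6, 1.1]
opening: 0.0006
clock: 11.1
tool_pos: [0.5949, 0.3135, 0.1047]
orientation: [179.9, 0.1, 0.7]
force: [-0.3, -0.8, 0.3]
opening: 0.0005
```

View pics/s7z.png

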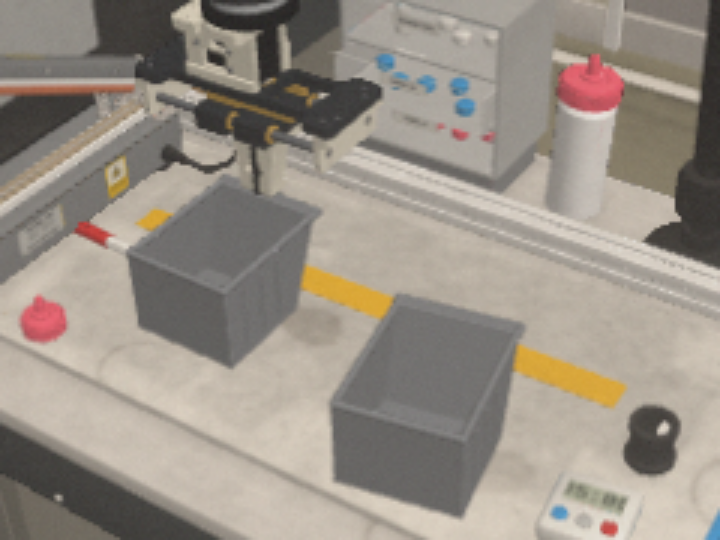

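The left crate is upright again with its corners at the same pixels as before. Now for the right crate.

```bash
python3 -m handwheel '[[[0,0,-0.025,0,1],[0,0,-0.03,0,1],[-0.0076,0.0309,0,0,1],[-0.0076,0.0309,0,0,1],[-0.0076,0.0309,0,0,1],[-0.0076,0.0309,0,0,1],[-0.0076,0.0309,0,0,1],[-0.0076,0.0309,0,0,1],[-0.0076,0.0309,0,0,1],[0,0,0.012,-0.088,1],[0,0,0.024,-0.088,1],[0,0,0,0,1],[0,0,0,0,1]]]'
python3 - <<'E'
from h import *
o=telemetry.get_obs(); p=wristcal(vision.snapshot('wrist'),o); save(p,'w8'); cv2.imwrite('pics/w8z.png',cv2.resize(cv2.cvtColor(p['color'],4)[160:320,130:430],None,fx=2.6,fy=2.6))
print(o['tool_pos'],o['orientation'])
t=vision.snapshot('top'); 
for c in ('crate_plain','crate_stamped'):
  for r in silhouettes(c,t)[:2]:
    g=ray(t,r['xy'],.04); print(c,r['conf'],g)
E
```

```text
clock: 12.23
tool_pos: [0.5444, 0.0964, 0.1236]
orientation: [179.9, 0.1, 10.6]
force: [0.1, 0.0, 0.5]
opening: 0.0004
[0.54438832 0.09638524 0.12362041] [1.79942168e+02 1.41698550e-01 1.06079288e+01]
crate_plain 0.71 [0.61042331 0.36194187 0.04      ]
crate_plain 0.61 [0.59528653 0.40951186 0.04      ]
crate_stamped 0.68 [0.47040986 0.08381656 0.04      ]
```

View pics/w8z.png

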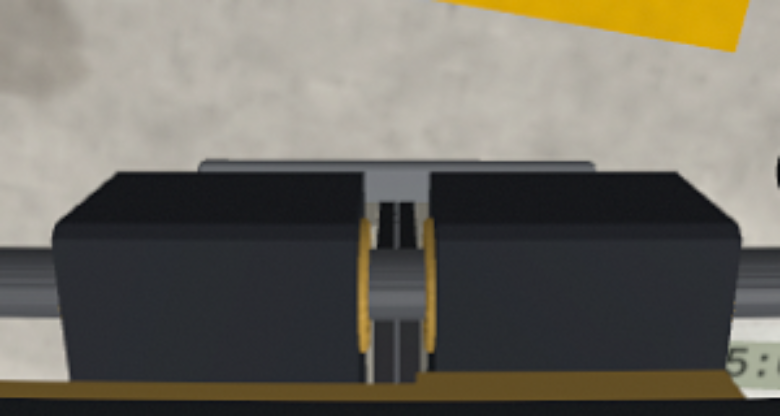

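The lip (zoomed px 200–595, row 160) is centred on the gripper and parallel to it, so I'll repeat the same arc.

```bash
python3 -m handwheel '[[[0.001,0,0.012,0,1],[0,0,0.008,0,1],[0,0,0.0045,0,1],[0,0,0.002,0,1],[0.0034,0,0.0016,0,1],[0.0035,0,0.0016,0,1],[0.0033,0,0.0018,0,1],[0.0033,0,0.0018,0,1],[0.0031,0,0.002,0,1],[0.0031,0,0.002,0,1],[0.003,0,0.0022,0,1],[0.003,0,0.0023,0,1],[0,0,0,0,1]]]'
python3 - <<'E'
from h import *
p=vision.snapshot('scene'); save(p,'s9'); cv2.imwrite('pics/s9z.png',cv2.resize(cv2.cvtColor(p['color'],4)[120:300,160:400],None,fx=3,fy=3))
E
```

```text
clock: 13.52
tool_pos: [0.5721, 0.1023, 0.0821]
orientation: [180.0, -0.0, 10.8]
force: [1.0, -0.2, 3.7]
opening: 0.0004
```

View pics/s9z.png

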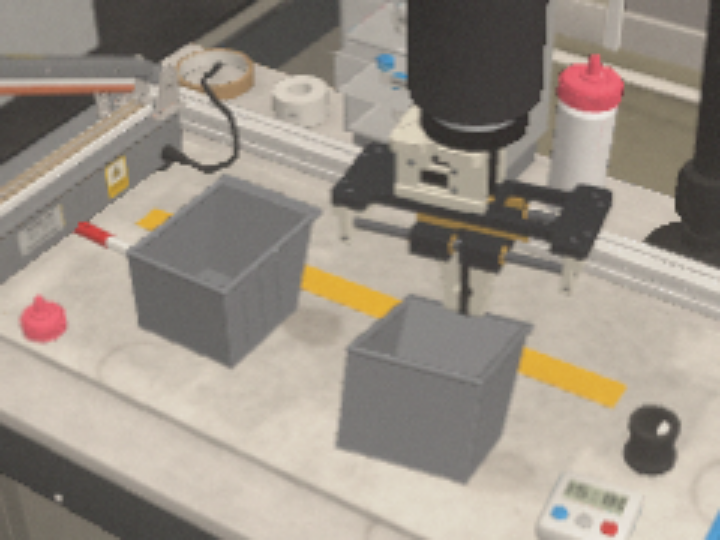

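The right crate is tipping the same way, with the finger on its lip at (470,305). Continuing.

```bash
python3 -m handwheel '[[[0.0028,0,0.0025,0,1],[0.0027,0,0.0026,0,1],[0.0025,0,0.0027,0,1],[0.0025,0,0.0027,0,1],[0.0023,0,0.0029,0,1],[0.0022,0,0.003,0,1],[0.002,0,0.0031,0,1],[0.002,0,0.0032,0,1],[0.0018,0,0.0032,0,1],[0.0017,0,0.0033,0,1],[0.0014,0,0.0034,0,1],[0.0014,0,0.0035,0,1],[0.0012,0,0.0035,0,1],[0.001,0,0.0035,0,1],[0.0008,0,0.0035,0,1],[0.0007,0,0.003,0,1],[0,0,0,0,1]]]'
python3 -m handwheel '[[[0,0,0.0015,0,1],[0,0,0.0015,0,1],[0,0,0,0,1]]]'
python3 - <<'E'
from h import *
p=vision.snapshot('scene'); save(p,'s10'); cv2.imwrite('pics/s10z.png',cv2.resize(cv2.cvtColor(p['color'],4)[170:290,250:370],None,fx=5,fy=5,interpolation=2))
print([(r['conf'],r['xy']) for r in recognise('stamp',p)])
E
```

```text
clock: 14.98
tool_pos: [0.5994, 0.1073, 0.0328]
orientation: [180.0, 0.1, 10.8]
force: [-2.5, -0.3, 5.8]
opening: 0.0005
clock: 15.23
tool_pos: [0.5996, 0.1074, 0.0321]
orientation: [180.0, -0.0, 10.8]
force: [-8.6, -0.8, 22.8]
opening: 0.0003
[(0.93, [309.5, 240.6])]
```

View pics/s10z.png

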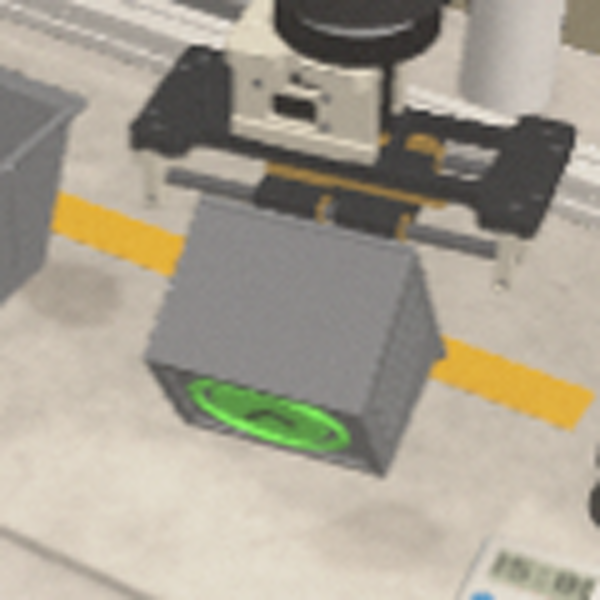

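The green stamp with its tick shows clearly on the right crate's underside at zoomed px (270,413), so the right crate is the stamped one. I'll hold it for more than a second and then let it down.

```bash
python3 -m handwheel '[[[0,0,0,0,1],[0,0,0,0,1],[0,0,0,0,1],[0,0,0,0,1],[0,0,0,0,1],[0,0,0,0,1],[0,0,0,0,1],[0,0,0,0,1],[0,0,0,0,1],[0,0,0,0,1],[0,0,0,0,1],[0,0,0,0,1],[0,0,0,0,1],[0,0,0,0,1],[0,0,0,0,1],[0,0,0,0,1],[0,0,0,0,1],[0,0,0,0,1]]]'
python3 -m handwheel '[[[-0.0002,0,-0.003,0,1],[-0.0007,0,-0.003,0,1],[-0.0008,0,-0.0035,0,1],[-0.001,0,-0.0035,0,1],[-0.0012,0,-0.0035,0,1],[-0.0014,0,-0.0035,0,1],[-0.0014,0,-0.0034,0,1],[-0.0017,0,-0.0033,0,1],[-0.0018,0,-0.0032,0,1],[-0.002,0,-0.0032,0,1],[-0.002,0,-0.0031,0,1],[-0.0022,0,-0.003,0,1],[-0.0023,0,-0.0029,0,1],[-0.0025,0,-0.0027,0,1],[-0.0025,0,-0.0027,0,1],[-0.0027,0,-0.0026,0,1],[-0.0028,0,-0.0025,0,1]]]'
python3 -m handwheel '[[[-0.003,0,-0.0023,0,1],[-0.003,0,-0.0022,0,1],[-0.0031,0,-0.002,0,1],[-0.0031,0,-0.002,0,1],[-0.0033,0,-0.0018,0,1],[-0.0033,0,-0.0018,0,1],[-0.0035,0,-0.0014,0,1],[-0.0034,0,-0.0016,0,1],[0,0,-0.003,0,1],[0,0,-0.015,0,1],[0,0,-0.03,0,1],[0,0,-0.02,0,1]]]'
python3 - <<'E'
from h import *
o=telemetry.get_obs();print(o['tool_pos'],o['orientation'])
p=vision.snapshot('scene'); save(p,'s11'); cv2.imwrite('pics/s11z.png',cv2.resize(cv2.cvtColor(p['color'],4)[120:300,160:400],None,fx=3,fy=3))
R=[r for c in ('crate_stamped','crate_plain') for r in silhouettes(c,p) if r['region'].sum()>1200 and ray(p,r['xy'],.04)[1]<.2]
r=max(R,key=lambda r:r['conf']); print(fit([p],[contour(r['region'])[1]],[.469,.082,.19]))
E
```

```text
clock: 16.83
tool_pos: [0.5996, 0.1074, 0.0321]
orientation: [180.0, -0.0, 10.8]
force: [-8.6, -1.0, 21.8]
opening: 0.0002
clock: 18.25
tool_pos: [0.5707, 0.102, 0.0826]
orientation: [180.0, 0.0, 10.8]
force: [-0.8, -0.3, 1.2]
opening: 0.0005
clock: 19.25
tool_pos: [0.546, 0.0971, 0.1671]
orientation: [180.0, -0.0, 10.8]
force: [0.4, 0.4, 0.9]
opening: 0.0002
[0.54602129 0.09711208 0.16707251] [ 1.79969702e+02 -1.42906585e-02  1.08014138e+01]Traceback (most recent call last):
  File "<stdin>", line 5, in <module>
ValueError: max() iterable argument is empty
```

View pics/s11z.png

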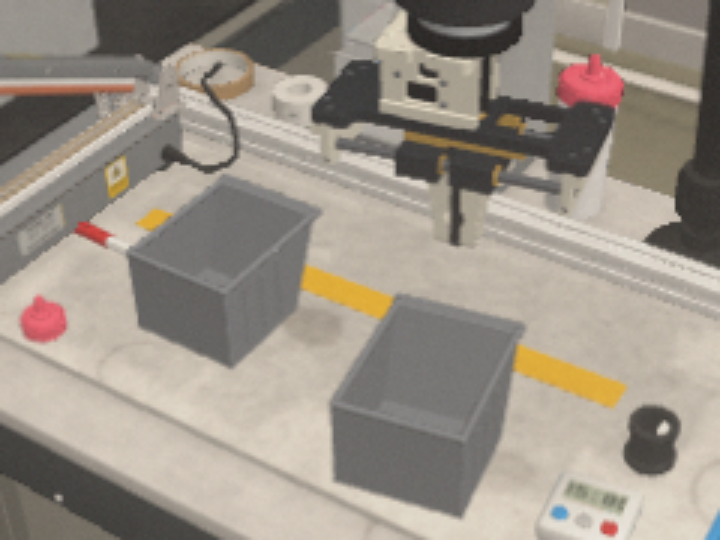

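The right crate is upright again at its old pixels. Next I'll bring the fingers behind its near wall, partly opened for two broad contacts.

```bash
python3 -m handwheel '[[[-0.0291,0,0,0,0.55],[-0.0291,0,0,0,0.55],[-0.0291,0,0,0,0.55],[-0.0291,0,0,0,0.55],[-0.0291,0,0,0,0.55],[0,0,0,0,0.55],[0,0,0,0,0.55],[0,0,0,0,0.55]]]'
python3 - <<'E'
from h import *
p=vision.snapshot('scene'); t=vision.snapshot('top'); save(t,'t12'); save(p,'s12')
for P,n in ((p,'scene'),(t,'top')):
  for c in ('crate_stamped','crate_plain'):
    for r in silhouettes(c,P):
      if r['region'].sum()>1200:
        g=ray(P,r['xy'],.04); q=[.469,.082,.19] if g[1]<.2 else [.52,.313,.01]
        print(n,c,round(r['conf'],2),r['region'].sum(),*[np.round(v,4) for v in fit([P],[contour(r['region'])[1]],q)])
E
```

```text
clock: 20.07
tool_pos: [0.403, 0.0701, 0.1654]
orientation: [-180.0, -0.0, 10.8]
force: [0.6, 0.2, 0.4]
opening: 0.0389
scene crate_stamped 0.62 2851 [0.4673 0.0808 0.2281] 7.6368
scene crate_plain 0.86 1948 [0.52   0.313  0.0545] 8.7773
top crate_stamped 0.66 2541 [0.4711 0.0832 0.1646] 3.5133
top crate_plain 0.57 2999 [0.5195 0.3136 0.0027] 0.5681
```

View pics/t12.png

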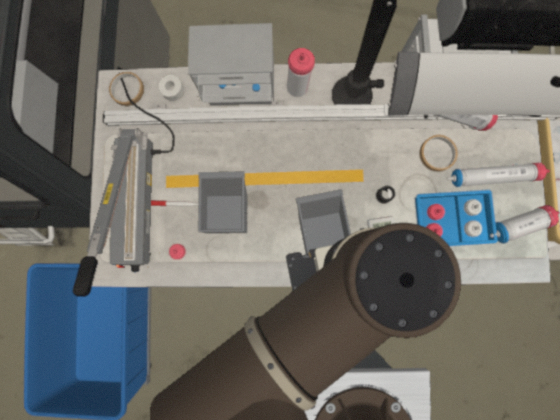

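```bash
python3 -m handwheel '[[[0,0,0.03,0,0.55],[0,0,0.03,0,0.55],[0,0,0.03,0,0.55],[0,0,0.02,0,0.55],[0,0,0.01,0,0.55],[0,0,0,0,0.55],[0,0,0,0,0.55]]]'
python3 - <<'E'
from h import *
p=vision.snapshot('scene'); save(p,'s13'); cv2.imwrite('pics/s13z.png',cv2.resize(cv2.cvtColor(p['color'],4)[180:330,220:420],None,fx=3.5,fy=3.5))
E
```

```text
clock: 20.95
tool_pos: [0.4028, 0.0698, 0.0451]
orientation: [179.9, 0.1, 10.8]
force: [-0.7, -0.1, 0.2]
opening: 0.0393
```

View pics/s13z.png

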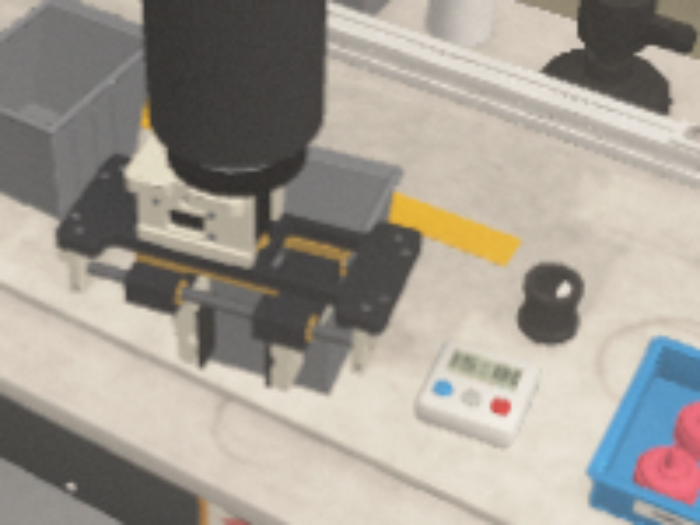

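The two fingers stand behind the near wall at zoomed px (195,330) and (285,360). Now I'll push along the crate's axis.

```bash
python3 -m handwheel '[[[0.004,0,0,0,0.55],[0.004,0,0,0,0.55],[0.004,0,0,0,0.55],[0.004,0,0,0,0.55],[0.005,0,0,0,0.55],[0.006,0,0,0,0.55],[0.007,0,0,0,0.55],[0.007,0,0,0,0.55],[0.007,0,0,0,0.55],[0.007,0,0,0,0.55],[0.007,0,0,0,0.55],[0.007,0,0,0,0.55],[0.007,0,0,0,0.55],[0.007,0,0,0,0.55],[0.007,0,0,0,0.55],[0.006,0,0,0,0.55],[0.005,0,0,0,0.55],[0.004,0,0,0,0.55],[0.002,0,0,0,0.55],[0,0,0,0,0.55]]]'
python3 - <<'E'
from h import *
p=vision.snapshot('scene'); t=vision.snapshot('top'); save(t,'t14'); save(p,'s14'); 
cv2.imwrite('pics/s14z.png',cv2.resize(cv2.cvtColor(p['color'],4)[150:330,200:420],None,fx=3.5,fy=3.3))
cv2.imwrite('pics/t14z.png',cv2.resize(cv2.cvtColor(t['color'],4)[120:280,150:390],None,fx=3.2,fy=3.2,interpolation=2))
E
```

```text
clock: 22.67
tool_pos: [0.5086, 0.0902, 0.0455]
orientation: [-180.0, -0.0, 10.8]
force: [-0.4, 0.0, -0.5]
opening: 0.0396
```

View pics/s14z.png

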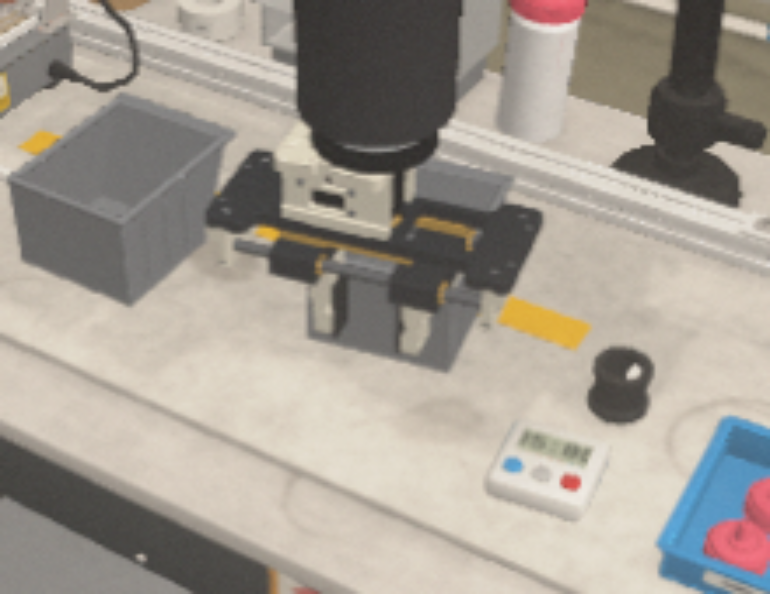

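View pics/t14z.png

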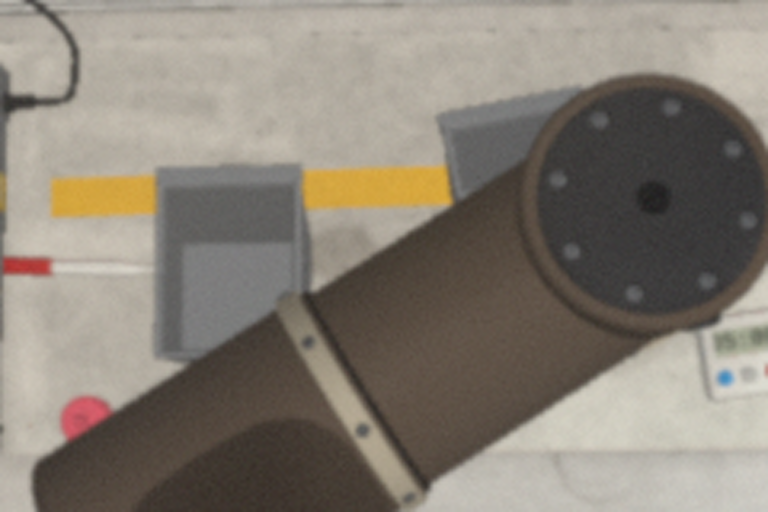

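```bash
python3 -m handwheel '[[[0.003,0,0,0,0.55],[0.004,0,0,0,0.55],[0.005,0,0,0,0.55],[0.006,0,0,0,0.55],[0.006,0,0,0,0.55],[0.005,0,0,0,0.55],[0.004,0,0,0,0.55],[0.002,0,0,0,0.55],[0,0,0,0,0.55],[0,0,0,0,0.55]]]'
python3 -m handwheel '[[[-0.005,0,0,0,0.55],[-0.01,0,0,0,0.55],[-0.02,0,0,0,0.55],[0,0,-0.035,0,0.55],[0,0,-0.035,0,0.55],[-0.03,0,-0.02,0,0.55],[-0.04,0,0,0,0.55],[0,0,0,0,0.55]]]'
python3 - <<'E'
from h import *
p=vision.snapshot('scene'); t=vision.snapshot('top'); save(t,'t15'); save(p,'s15'); 
cv2.imwrite('pics/s15z.png',cv2.resize(cv2.cvtColor(p['color'],4)[120:300,180:400],None,fx=3.5,fy=3.3))
cv2.imwrite('pics/t15z.png',cv2.resize(cv2.cvtColor(t['color'],4)[120:280,150:390],None,fx=3.2,fy=3.2,interpolation=2))
for P,n in ((p,'scene'),(t,'top')):
  for c in ('crate_stamped',):
    for r in silhouettes(c,P):
        print(n,c,round(r['conf'],2),r['region'].sum(),*[np.round(v,4) for v in fit([P],[contour(r['region'])[1]],[.597,.107,.19])])
E
```

```text
clock: 23.6
tool_pos: [0.5429, 0.0968, 0.0454]
orientation: [-180.0, -0.1, 10.8]
force: [0.0, 0.2, -0.2]
opening: 0.0393
clock: 24.27
tool_pos: [0.4324, 0.0744, 0.1357]
orientation: [-179.9, 0.1, 10.7]
force: [-2.3, -1.5, -1.4]
opening: 0.0394
top crate_stamped 0.57 3019 [0.6003 0.1071 0.1974] 0.4695
```

View pics/s15z.png

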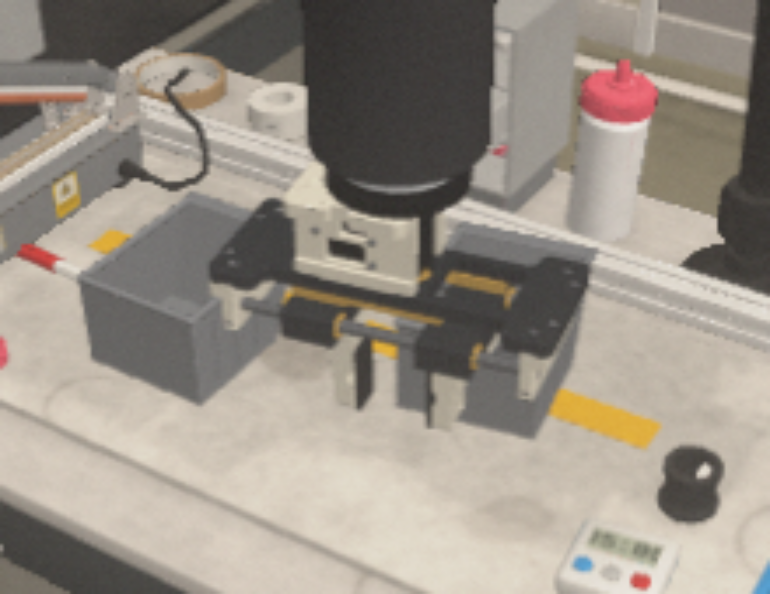

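View pics/t15z.png

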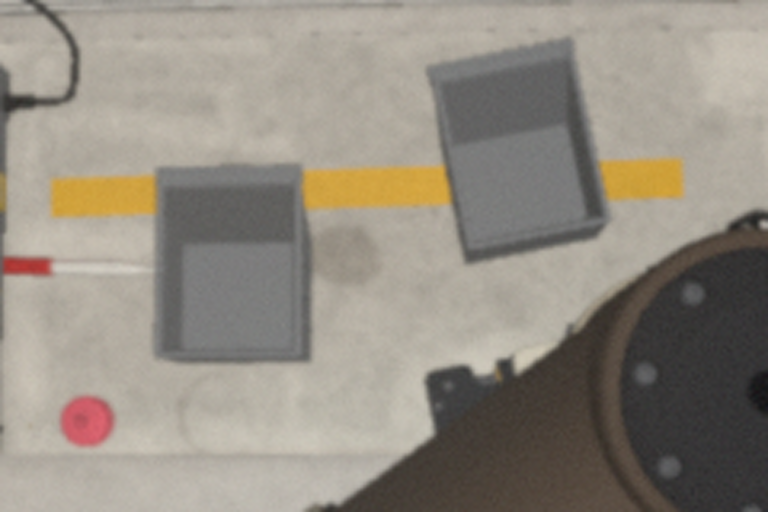

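```bash
python3 - <<'E'
from h import *
t=vision.snapshot('top'); hsv=cv2.cvtColor(t['color'],cv2.COLOR_RGB2HSV); m=cv2.inRange(hsv,(18,110,80),(34,255,255))>0
def cen(c0,c1):
    out=[]
    for c in range(c0,c1):
        r=np.nonzero(m[150:200,c])[0]+150
        a=ray(t,(c,r.min()-.5)); b=ray(t,(c,r.max()+.5)); out.append([(a[1]+b[1])/2,(a[0]+b[0])/2,a[0]-b[0]])
    return np.array(out)
a=cen(250,286); b=cen(344,360); print(a.mean(0),b.mean(0))
g=np.r_[a,b]; f=np.polyfit(g[:,0],g[:,1],1); print(f,np.polyval(f,.1071))
reg=[r for r in silhouettes('crate_stamped',t) if r['region'].sum()>2000]
for r in reg: print(fit([t],[contour(r['region'])[1]],[.6,.107,.19]))
# manual rim corners
x=np.array([(467,261),(605,224),(429,70),(571,40)])/3.2+[150,120]
M=[[-.045,.05,.08],[-.045,-.05,.08],[.088,.05,.08],[.088,-.05,.08]]
s=least_squares(lambda q:(proj(t,W(q,M))-x).ravel(),[.6,.107,.19]); print(s.x,np.round(s.fun,1))
E
```

```text
[0.21335585 0.60668104 0.02984354] [0.01077691 0.61032746 0.02940831]
[-0.01827908  0.61056359] 0.6086059035051486
(array([0.60029381, 0.10740381, 0.17493554]), np.float64(0.7381680579341078))
[0.59519813 0.10743966 0.18711833] [-0.3 -1.7  1.4  0.9 -0.4  0.1 -0.8  0.7]
```

```bash
python3 -m handwheel '[[[0.035,0,0,0,0.55],[0.035,0,0.02,0,0.55],[0,0,0.035,0,0.55],[0,0,0.03,0,0.55],[0,0,0.005,0,0.55],[0.01,0,0,0,0.55],[0.01,0,0,0,0.55],[0,0,0,0,0.55],[0,0,0,0,0.55]]]'
python3 -c "
from plant import telemetry as t
o=t.get_obs();print(o['tool_pos'],o['orientation'])"
```

```text
clock: 25.32
tool_pos: [0.5294, 0.0945, 0.047]
orientation: [-180.0, -0.2, 10.8]
force: [-0.3, -0.4, -0.3]
opening: 0.0397
[0.52943472 0.09452346 0.04701303] [-1.79957264e+02 -1.67638144e-01  1.07882546e+01]
```

```bash
python3 -m handwheel '[[[0.005,0,0,0,0.55],[0.005,0,0,0,0.55],[0.004,0,0,0,0.55],[0.003,0,0,0,0.55],[0.003,0,0,0,0.55],[0.002,0,0,0,0.55],[0.001,0,0,0,0.55],[0,0,0,0,0.55],[0,0,0,0,0.55]]]'
python3 -m handwheel '[[[-0.005,0,0,0,0.55],[-0.01,0,0,0,0.55],[-0.02,0,0,0,0.55],[0,0,-0.035,0,0.55],[0,0,-0.035,0,0.55],[-0.03,0,-0.04,0,0.55],[-0.03,0,-0.04,0,0.55],[-0.03,0,-0.04,0,0.55],[-0.01,-0.04,-0.03,0,0.55],[-0.01,-0.04,-0.03,0,0.55],[0,-0.04,-0.02,0,0.55],[0,-0.04,0,0,0.55],[0,-0.04,0,0,0.55],[0,-0.04,0,0,0.55],[0,-0.04,0,0,0.55],[0,0,0,0,0.55]]]'
python3 - <<'E'
from h import *
p=vision.snapshot('scene'); t=vision.snapshot('top'); save(t,'t16'); save(p,'s16'); 
cv2.imwrite('pics/s16z.png',cv2.resize(cv2.cvtColor(p['color'],4)[120:300,180:400],None,fx=3.5,fy=3.3,interpolation=2))
cv2.imwrite('pics/t16z.png',cv2.resize(cv2.cvtColor(t['color'],4)[120:280,150:390],None,fx=3.2,fy=3.2,interpolation=2))
for P,n in ((p,'scene'),(t,'top')):
  for c in ('crate_stamped',):
    for r in silhouettes(c,P):
        print(n,c,round(r['conf'],2),r['region'].sum(),*[np.round(v,4) for v in fit([P],[contour(r['region'])[1]],[.607,.107,.19])])
E
```

```text
clock: 26.07
tool_pos: [0.5502, 0.098, 0.0453]
orientation: [180.0, 0.0, 10.8]
force: [-0.8, -1.4, -0.1]
opening: 0.0396
clock: 27.4
tool_pos: [0.3755, 0.3374, 0.2825]
orientation: [-179.9, -0.0, 11.0]
force: [0.9, -0.3, 0.3]
opening: 0.0394
scene crate_stamped 0.61 2542 [0.6074 0.1085 0.2582] 1.4585
top crate_stamped 0.62 2925 [0.6074 0.1085 0.1801] 0.7459
```

View pics/s16z.png

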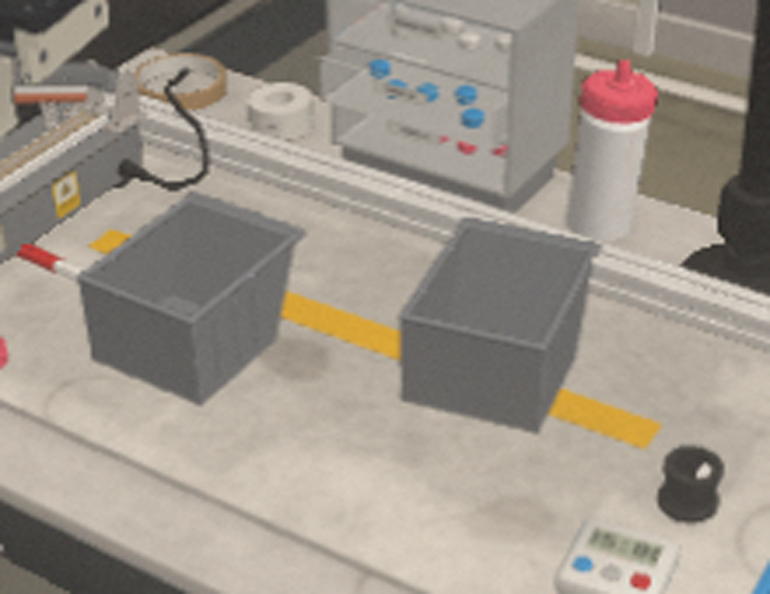

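View pics/t16z.png

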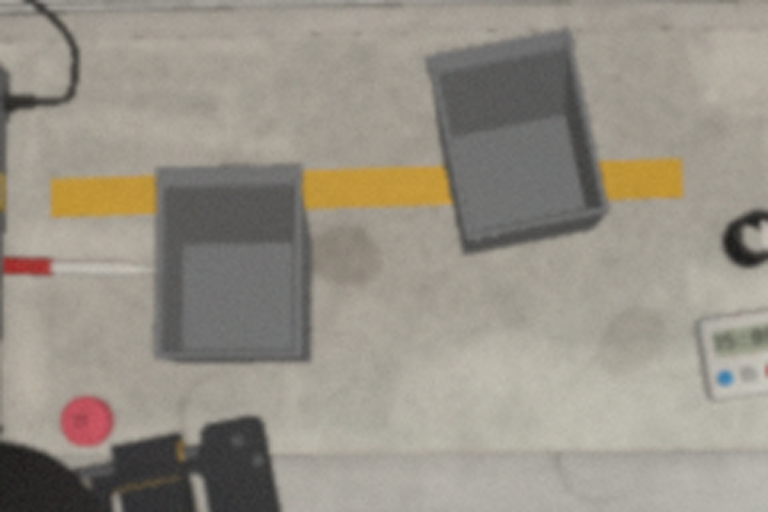

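```bash
python3 - <<'E'
from h import *
p=vision.snapshot('scene'); t=vision.snapshot('top')
S=lambda z:(180+z[0]/3.5,120+z[1]/3.3); T=lambda z:(150+z[0]/3.2,120+z[1]/3.2)
for n,z in (('nearR',(540,432)),('nearL',(403,402)),('tape near @R',(550,411)),('tape far @R',(565,390)),('tape nearL',(395,357)),('tape far L',(395,330))): print('scene',n,np.round(ray(p,S(z)),4))
for n,z in (('nearL',(465,252)),('nearR',(605,217))): print('top',n,np.round(ray(t,T(z)),4))
q=[.6074,.1085,.188]; print('model near corners',W(q,[[-.045,.05,0],[-.045,-.05,0]]))
for c in ('crate_stamped','crate_stamped_heel','crate_stamped_lip','dispatch_line'):
  for P in (p,t):
    for r in place_of(c,P)[:1]: print(c,round(r['conf'],2),np.round(ray(P,r['xy'],.08 if 'lip' in c else 0),4))
o=telemetry.get_obs(); print(o['clock'])
m=silhouettes('crate_plain',t)[0]; print(fit([t],[contour(m['region'])[1]],[.52,.313,.01]))
h=p['color'].copy()
for Q,c in ((W(q,hullpts()),(255,0,0)),):
    hh=cv2.convexHull(proj(p,Q).astype(np.float32)); 
    big=cv2.resize(h,None,fx=4,fy=4); cv2.polylines(big,[((hh+.5)*4-.5).astype(int)],True,c,1)
    for a in proj(p,W(q,[[-.045,-.05,0],[.045,-.05,0],[0,-.05,0],[-.045,.05,0]])): cv2.circle(big,tuple(((a+.5)*4-.5).astype(int)),3,(0,255,0),-1)
cv2.imwrite('pics/s17.png',cv2.cvtColor(big[640:1080,1100:1600],4))
E
```

```text
scene nearR [0.5737 0.0491 0.    ]
scene nearL [0.5521 0.1446 0.    ]
scene tape near @R [0.5972 0.0539 0.    ]
scene tape far @R [0.6232 0.0558 0.    ]
scene tape nearL [0.5926 0.1766 0.    ]
scene tape far L [0.6202 0.1939 0.    ]
top nearL [0.5553 0.1469 0.    ]
top nearR [0.5806 0.0416 0.    ]
model near corners [[0.55384818 0.14920875 0.        ]
 [0.57253763 0.05097075 0.        ]]
crate_stamped 0.88 [0.6084 0.1069 0.    ]
crate_stamped 0.7 [0.6068 0.1079 0.    ]
crate_stamped_heel 0.67 [0.6595 0.1247 0.    ]
crate_stamped_heel 0.79 [0.6516 0.1167 0.    ]
crate_stamped_lip 0.86 [0.69   0.1293 0.08  ]
crate_stamped_lip 0.65 [0.6911 0.126  0.08  ]
dispatch_line 0.86 [0.6103 0.2231 0.    ]
dispatch_line 0.62 [0.6052 0.2259 0.    ]
28.1
(array([ 0.51998256,  0.3150384 , -0.01400477]), np.float64(0.5594160307686997))
```

View pics/s17.png

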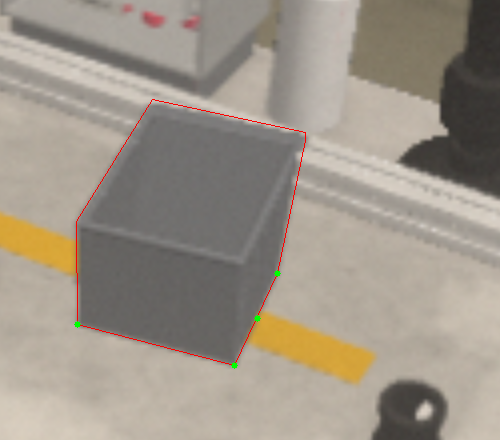

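The fitted outline matches the picture. The crate's origin is at x ≈ 0.607, y ≈ 0.108, and the line's middle there is at x ≈ 0.608. The left crate and the bystanders are where they were, and the arm is clear, so I'm handing in.

```bash
python3 -c "
from plant import close_job; print(close_job())"
```

```text
the job is handed in; nothing more can be done
None
```

The job is done and handed in at about 28 s. `close_job()` gives no verdict, so success rests on the checks below.

- **Tipping:** I pressed down the left crate's far lip first, then the right's, each until the lip reached the bench. The left one fitted at about 60°; I didn't fit the right one's tilt, but its fingertip height and forces were the same. I held each for more than 1.5 s, then let it down. Both came back upright in place.
- **Stamp:** The left crate's underside was bare. The green stamp showed on the right crate's, and the detector found it with confidence 0.93. With the left crate tipped, the detector had also reported a stamp (0.81), but on the upright right crate, where none can show, so I ignored it.
- **Push:** I pushed the right crate along its own axis onto the line. Its base centre fits at x ≈ 0.607, y ≈ 0.108, and the line's middle there is at x ≈ 0.608–0.609, so they agree within about 2 mm. It still stands turned about 11° to the left.
- **Everything else:** The left crate fits at its starting position, within the fit's scatter. The other things look unmoved in the pictures; I didn't measure them again.
- **Forces and clearance:** The highest wrist force I read was about 26 N, while pressing the left lip onto the bench. At hand-in the arm was raised clear and touching nothing.

**Where measurements disagreed:** Partway through the push, hand-picked corners put the crate about 5 mm nearer than the outline fit. The later outline overlay and the place detections, from both cameras, supported the outline fit. The final yaw from the scene camera alone was also off (0.26 rad against 0.18 from the top camera).

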